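# Find the sagged spring mount and push its tag down

### The arm

A 7-joint arm with a two-finger parallel gripper is mounted at the origin on the work surface. World frame = base frame: x ahead of the robot, y to its left, z up, the work surface at z = 0. Lengths are in m, angles in rad, forces in N, time in s.
With the tool pointing down it reaches from about 0.425 to 0.925 m from the base axis. Payload 6.8 kg.
Tool frame: the origin (TCP) lies at the very end of the fingers, on their centre line; the grasp point (between the pads) lies 19 mm behind it; y points along the fingers, x is the direction in which the jaws open and shut, and the axes are right-handed (so a half turn about y gives the same grasp; the last joint's range is limited). The gripper opens to 85 mm and grips with 20 to 120 N. Pads are 22 mm wide; open, the fingers measure 114 mm over their backs; the gripper's body (76 mm by 85 mm) begins 54 mm behind the grasp point. The pads swing forward as they close: fully open they stand 13 mm farther back than shut.
Start: joints at [-1.418, 0.477, 0.022, 1.555, -0.011, 1.109, -0.083], TCP at [0.174, 0.652, 0.231] pointing down, gripper open.
Joint ranges: [-2.96, 2.96], [-0.34, 2.1], [-1.41, 1.46], [0.24, 2.44], [-1.37, 4.51], [0.17, 1.92], [-2.96, 2.96]. Speed limits (rad/s): [2.39, 2.39, 3.14, 3.14, 3.14, 3.14, 3.14].

### API

Orientations are given as a rotation vector (axis times angle).
In Python, from bench import r, imaging gives the robot as it stands.
- The arm moves only by the shell command python3 -m jog 'ROWS' [FORCE]. ROWS is text: rows parted by semicolons, each of 7 numbers parted by spaces: the turn, a rotation vector about the tool's x, y, z in degrees, then the shift along the tool's x, y, z in mm, then the opening, from 0 (shut) to 1 (fully open). A call has exactly 5 rows; each row shifts and turns the commanded pose from where the row before left it, along the tool's axes as they then stand; what a row does not reach is not made up. A row lasts 1/12 s, in which the tool goes at most 41.7 mm and 7.16 degrees, less where a joint would pass 70% of its speed; a pose out of reach is approached as far as the arm can. A call with a gripper value outside its range is refused whole. The fingers move at their own pace and stop on an object; FORCE is the grip in N (left out, the last holds). Time passes only in rows, so rows that do not move let the fingers close, or fill a call up. It gives the time, the measured TCP pose, the force and the opening at its end, in the units of the state.
- r.get_obs(): the state, without advancing time (a new reading comes with each control period).
- imaging.grab_frame(name): name is "scene" or "top" or "wrist"; returns a dict with "color" (420x560x3 uint8, red, green, blue), "z_map" (420x560 float32, m along the optical axis (not along the pixel's ray), 0 where there is no reading), "fx", "fy", "cx", "cy" (pixels), "k1" (the pictures are not rectified: a ray, as slopes to the right and down, at radius r is drawn at 1 + k1 r^2 times it, then the intrinsics apply), "world_to_cam" (4x4, takes a point from world to camera coordinates); the wrist camera has in their place "hand_eye" (4x4, takes a point from camera to tool coordinates, whose origin is the TCP and whose axes are the tool frame's). Camera axes: x right, y up, looking along -z (the intrinsics and any distortion apply to the point x, -y, -z); pixel columns grow to the right and rows downward; lengths in m; the calibration is good to about 2 mm. A picture is of the moment at which its call begins: read the wrist's pose just before it.
- r.hand_in(): hands the job in, once; it reports no verdict.
The state is a dict: "clock": time; "joints": joint angles; "qvel": joint speeds; "tau": joint torques, N m; "tcp_pos": TCP position; "orientation": TCP orientation; "contact_force": force on the tool from outside, world axes, zero at the start; "moment": the same for the moment, N m; "grip_width": finger opening in m.
Only numpy, scipy, OpenCV 4.12 (cv2) and the standard library are available. Lean on these libraries where they do the work, as an engineer would, in place of code of your own. Each camera call takes 0.05 s, during which the arm holds its last target.

### The job

One of the three spring mounts bolted to the bench has gone soft. With the fingertips press each of the three black pads down about 8 mm and let it spring back, and only after all three push the red tag of the softest mount fully down onto its guide, leaving the other two tags as they are. Just press and push: pull nothing up, and leave the loose things on the bench where they are.

Things in the scene. Friction and masses are not known exactly. Their poses are not given: they have to be found in the camera images.
- left_pad (a point): Fixed point: centre of the free pad's flat top on the mount at the robot's left (+y), 70 mm above the bench. Pad: black rubber disc 54 mm across on an aluminium cup over a coil; moves straight down, up to 14 mm, and springs back. Mount: dark steel plate 80 (x) x 156 (y) x 10 mm bolted square to the bench. The three look alike; which of k, m, t stands where changes every time.
- left_tag (a point): Fixed point: centre of the top, when up, of the tag on the mount at the robot's left (+y), 75 mm to the -y side of its pad's axis, 60 mm above the bench. Tag: red flat top 28 x 28 mm, 6 mm thick, on a red stem in a black guide block; pushed fully down onto the guide its top is 40 mm above the bench.
- middle_pad (a point): Fixed point: centre of the free pad's flat top on the mount at the middle, 70 mm above the bench. Pad: black rubber disc 54 mm across on an aluminium cup over a coil; moves straight down, up to 14 mm, and springs back. Mount: dark steel plate 80 (x) x 156 (y) x 10 mm bolted square to the bench. The three look alike; which of k, m, t stands where changes every time.
- middle_tag (a point): Fixed point: centre of the top, when up, of the tag on the mount at the middle, 75 mm to the -y side of its pad's axis, 60 mm above the bench. Tag: red flat top 28 x 28 mm, 6 mm thick, on a red stem in a black guide block; pushed fully down onto the guide its top is 40 mm above the bench.
- right_pad (a point): Fixed point: centre of the free pad's flat top on the mount at the robot's right (-y), 70 mm above the bench. Pad: black rubber disc 54 mm across on an aluminium cup over a coil; moves straight down, up to 14 mm, and springs back. Mount: dark steel plate 80 (x) x 156 (y) x 10 mm bolted square to the bench. The three look alike; which of k, m, t stands where changes every time.
- right_tag (a point): Fixed point: centre of the top, when up, of the tag on the mount at the robot's right (-y), 75 mm to the -y side of its pad's axis, 60 mm above the bench. Tag: red flat top 28 x 28 mm, 6 mm thick, on a red stem in a black guide block; pushed fully down onto the guide its top is 40 mm above the bench.
- pad_k (a joint): How far the pad of mount k is pressed down, m: 0 free, 0.014 bottomed. A push of 1 to 2 N starts it; then the force grows evenly with depth. Each spring is about twice as stiff as the next softer one: at 8 mm the softest pushes back with about 5 N, the stiffest with about 16 N.
- tag_k (a joint): How far the tag of mount k is pushed down, m: 0 as at the start, 0.020 fully down; negative if pulled up. Friction of about 3 N holds it wherever it is left; it has no spring.
- telltale_k (a joint): How far the yellow telltale sleeve of mount k (18 mm across, 8 mm high, on a thin post 43 mm from the pad's axis, on the side away from the tag) has been driven down, m. A small ear on the pad drives it and it stays there, so it shows, less 0.5 mm, the deepest the pad has been pressed; 0 at the start.
- pad_m (a joint): How far the pad of mount m is pressed down, m: 0 free, 0.014 bottomed. A push of 1 to 2 N starts it; then the force grows evenly with depth. Each spring is about twice as stiff as the next softer one: at 8 mm the softest pushes back with about 5 N, the stiffest with about 16 N.
- tag_m (a joint): How far the tag of mount m is pushed down, m: 0 as at the start, 0.020 fully down; negative if pulled up. Friction of about 3 N holds it wherever it is left; it has no spring.
- telltale_m (a joint): How far the yellow telltale sleeve of mount m (18 mm across, 8 mm high, on a thin post 43 mm from the pad's axis, on the side away from the tag) has been driven down, m. A small ear on the pad drives it and it stays there, so it shows, less 0.5 mm, the deepest the pad has been pressed; 0 at the start.
- pad_t (a joint): How far the pad of mount t is pressed down, m: 0 free, 0.014 bottomed. A push of 1 to 2 N starts it; then the force grows evenly with depth. Each spring is about twice as stiff as the next softer one: at 8 mm the softest pushes back with about 5 N, the stiffest with about 16 N.
- tag_t (a joint): How far the tag of mount t is pushed down, m: 0 as at the start, 0.020 fully down; negative if pulled up. Friction of about 3 N holds it wherever it is left; it has no spring.
- telltale_t (a joint): How far the yellow telltale sleeve of mount t (18 mm across, 8 mm high, on a thin post 43 mm from the pad's axis, on the side away from the tag) has been driven down, m. A small ear on the pad drives it and it stays there, so it shows, less 0.5 mm, the deepest the pad has been pressed; 0 at the start.
- socket: Bystander: upright steel socket, 28 mm across, 34 mm high, loose. Origin: centre of its underside.
- spacer: Bystander: brass spacer ring, 30 mm across, 22 mm high, loose. Origin: centre of its underside.
- wrench: Bystander: steel wrench about 170 mm long lying on the bench on the robot's side of the mounts, along its own x. Origin: under its middle.
- screwdriver: Bystander: screwdriver with green handle, about 170 mm long, lying on the robot's side of the mounts, along its own x. Origin: under its middle.
- spray_can: Bystander: blue can 60 mm across, 150 mm high, standing beyond the mounts. Origin: centre of its underside.
- oil_bottle: Bystander: grey bottle 68 mm across, 170 mm high, standing beyond the mounts. Origin: centre of its underside.
- bolt_bin: Bystander: blue open bin of bolts, 100 x 160 x 45 mm high, beyond the mounts. Origin: centre of its underside.
There are look-alikes about, which are no part of the job. Leave any green look-alike of the part that bears pad_t alone. What is shaped like the part that bears pad_m but green is not meant.

How it is judged:
On the way, in this order (a step that is already met when the one before it is completed fails the run):
1. every pad has been pressed down at least 4 mm, as the telltales show, while all tags are still up (value of joint each of telltale_k, telltale_m, telltale_t above 0.0035 m and value of joint each of tag_k, tag_m, tag_t below 0.005 m), for 0.05 s.
2. the softest mount's tag is fully down (within 3 mm) (value of joint tag_m above 0.017 m), for 0.2 s.
At the end, for the whole second after the job is handed in: The softest mount's tag is down by at least 17 of its 20 mm, the other two tags are where they were (within 3 mm), all three pads have been pressed at least 4 mm (telltales) and have sprung back (within 2 mm), and all bystanders are at rest within 25 mm of where they started (value of joint tag_m above 0.017 m and value of joint tag_k between -0.003 and 0.003 m and value of joint tag_t between -0.003 and 0.003 m and value of joint each of telltale_k, telltale_m, telltale_t above 0.0035 m and value of joint each of pad_k, pad_m, pad_t below 0.002 m and distance of each of socket, spacer, wrench, screwdriver, spray_can, oil_bottle, bolt_bin from where it was at the start of the episode below 0.025 m and linear speed of each of socket, spacer, wrench, screwdriver, spray_can, oil_bottle, bolt_bin below 0.02 m/s); the robot touches nothing.
It fails at once if a tag of a mount that is not the softest is pushed down by more than 5 mm (value of joint any of tag_k, tag_t above 0.005 m).
It fails at once if a tag is pulled up by more than 4 mm (value of joint any of tag_k, tag_m, tag_t below -0.004 m).
It fails at once if a bystander is moved or lifted by more than 25 mm (distance of any of socket, spacer, wrench, screwdriver, spray_can, oil_bottle, bolt_bin from where it was at the start of the episode above 0.025 m).
It also fails if it takes over 56 s, if anything falls off the work surface, if the arm or the gripper's body presses on something with over 40 N, if the wrist force passes 120 N, or if a joint passes its speed limit or range.

## Working session

There is one attempt and no reset: what is moved stays moved. The work goes in short steps, Python scripts to look and compute and a shell command to move; the robot and the scene stay as the last step left them, time stands still between calls to the robot, and variables do not carry over. Pictures are saved under pics/ and viewed, and the job is handed in when it is done.

```bash
ls; mkdir -p pics; python3 - <<'E'
from bench import r, imaging
import cv2,numpy as np
o=r.get_obs(); print({k:np.round(v,4).tolist() for k,v in o.items()})
for n in ["scene","top"]:
    f=imaging.grab_frame(n); cv2.imwrite(f"pics/{n}0.png",cv2.cvtColor(f["color"],cv2.COLOR_RGB2BGR))
    np.savez(f"{n}0.npz",**f); print(n,f["fx"],f["fy"],f["cx"],f["cy"],f["k1"]);print(np.round(f["world_to_cam"],3))
E
```

```text
pics
{'clock': 0.0, 'joints': [-1.4181, 0.4778, 0.0223, 1.5565, -0.0115, 1.1093, -0.0831], 'qvel': [-0.0016, -0.0034, -0.0008, 0.0, 0.0011, -0.0005, -0.0005], 'tau': [0.0005, -59.6444, 1.6076, -28.1193, 0.0124, 0.0096, 0.0], 'tcp_pos': [0.1739, 0.6516, 0.2303], 'orientation': [-1.3227, -1.014, 1.0163], 'contact_force': [0.9894, -0.3051, 0.0403], 'moment': [-0.0247, -0.0573, -0.0051], 'grip_width': 0.0856}
scene 415.459142067809 415.459142067809 278.22474889300537 211.43981741889843 0.012059851958135243
[[-0.823  0.568 -0.005  0.494]
 [-0.376 -0.538  0.755  0.12 ]
 [ 0.426  0.623  0.656 -1.248]
 [ 0.     0.     0.     1.   ]]
top 471.487230297965 471.487230297965 280.8201352403533 208.55645576264374 0.012793040622202255
[[ 1.000e-03 -1.000e+00  2.000e-03 -4.700e-02]
 [ 9.750e-01  1.000e-03  2.220e-01 -5.430e-01]
 [-2.220e-01  2.000e-03  9.750e-01 -1.179e+00]
 [ 0.000e+00  0.000e+00  0.000e+00  1.000e+00]]
```

View pics/scene0.png

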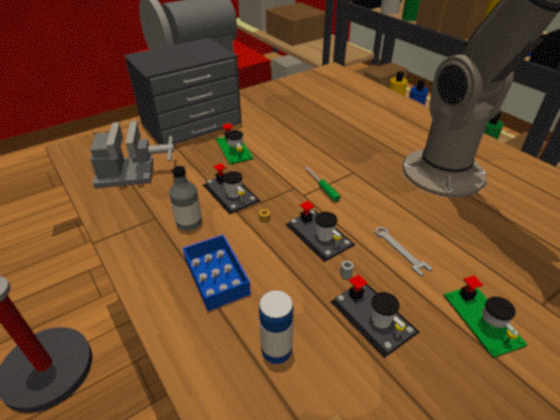

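View pics/top0.png

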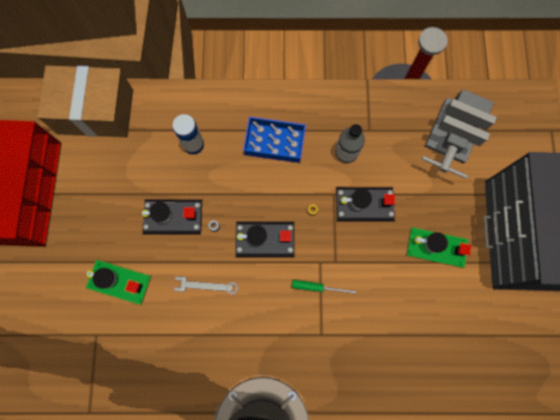

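Top view: the dark mounts are at left (172,216), middle (265,239) and right (366,203). The green look-alikes at (118,283) and (438,247) are not meant.

```bash
cat > h.py <<'E'
import numpy as np,cv2
from scipy.spatial.transform import Rotation as R
def slopes(f,uv):
    uv=np.atleast_2d(uv).astype(float); d=np.c_[(uv[:,0]-f["cx"])/f["fx"],(uv[:,1]-f["cy"])/f["fy"]]
    s=d.copy()
    for _ in range(10): s=d/(1+float(f["k1"])*(s**2).sum(1,keepdims=True))
    return s
def plane(f,uv,z,T=None):
    s=slopes(f,uv); c=np.c_[s[:,0],-s[:,1],-np.ones(len(s))]
    M=np.linalg.inv(f["world_to_cam"]) if T is None else T
    d=c@M[:3,:3].T; o=M[:3,3]
    return o+d*((z-o[2])/d[:,2])[:,None]
def proj(f,p,T=None):
    W=f["world_to_cam"] if T is None else T
    c=np.atleast_2d(p)@W[:3,:3].T+W[:3,3]; s=np.c_[c[:,0]/-c[:,2],c[:,1]/c[:,2]]
    s=s*(1+float(f["k1"])*(s**2).sum(1,keepdims=True))
    return np.c_[s[:,0]*f["fx"]+f["cx"],s[:,1]*f["fy"]+f["cy"]]
E
python3 - <<'E'
from h import *
from bench import r
print(R.from_rotvec(r.get_obs()["orientation"]).as_matrix().round(3))
for n in ["top","scene"]:
    f=dict(np.load(n+"0.npz")); im=f["color"]; hsv=cv2.cvtColor(im,cv2.COLOR_RGB2HSV)
    H,S,V=[hsv[...,i].astype(int) for i in range(3)]
    red=(((H<6)|(H>174))&(S>200)&(V>150)).astype(np.uint8)
    k,l,st,c=cv2.connectedComponentsWithStats(red)
    print(n)
    for i in range(1,k):
        if 20<st[i,4]<300:
            p=plane(f,c[i],.06)[0]; print("red",c[i].round(1),st[i,4],p.round(4))
    blk=((V<35)).astype(np.uint8)
    k,l,st,c=cv2.connectedComponentsWithStats(blk)
    for i in range(1,k):
        if 150<st[i,4]<1500: print("blk",c[i].round(1),st[i],plane(f,c[i],.07)[0].round(4))
E
python3 - <<'E'
import cv2
a=cv2.imread('pics/top0.png')[170:270,120:420]
cv2.imwrite('pics/crop0.png',cv2.resize(a,(780,260),interpolation=cv2.INTER_CUBIC))
E
```

```text
[[ 0.258 -0.    -0.966]
 [ 0.966 -0.002  0.258]
 [-0.002 -1.    -0.   ]]
top
red [ 43.2 152. ] 24 [0.6985 0.5931 0.06  ]
red [389.4 199. ] 88 [ 0.5693 -0.3339  0.06  ]
red [188.6 212. ] 89 [0.5334 0.1952 0.06  ]
red [285.  235.6] 88 [ 0.471  -0.0579  0.06  ]
red [465.1 248.9] 92 [ 0.4368 -0.5221  0.06  ]
red [132.  286.4] 83 [0.3406 0.3294 0.06  ]
blk [361.4 197.6] [353 189  18  19 253] [ 0.5705 -0.2583  0.07  ]
blk [159.3 211.1] [151 201  18  20 266] [0.5335 0.2694 0.07  ]
blk [256.  235.2] [248 225  18  20 259] [0.4704 0.0168 0.07  ]
blk [436.4 242.3] [428 234  18  17 242] [ 0.4524 -0.4464  0.07  ]
blk [527.7 284.1] [494 267  66  23 445] [ 0.3469 -0.6672  0.07  ]
blk [103.1 277.8] [ 94 269  19  18 274] [0.3614 0.4004 0.07  ]
scene
red [227.2 125.7] 33 [ 0.4429 -0.5167  0.06  ]
red [219.1 166.5] 50 [ 0.5742 -0.3295  0.06  ]
red [306.6 205.1] 74 [ 0.4754 -0.0548  0.06  ]
red [357.8 281.1] 134 [0.537  0.1982 0.06  ]
red [472.9 281.4] 125 [0.3444 0.333  0.06  ]
blk [327.2  28.9] [324   0   9  63 227] [-0.4106 -1.0445  0.07  ]
blk [546.1   5. ] [529   0  31  12 190] [-1.6337 -0.6459  0.07  ]
blk [144.6 100.7] [127  61  35  82 822] [ 0.6018 -0.8196  0.07  ]
blk [451.8  84.4] [437  65  30  40 895] [-0.3799 -0.2882  0.07  ]
blk [553.  147.3] [541 123  19  42 355] [-0.2631  0.1577  0.07  ]
blk [228.9 177.8] [216 172  25  12 192] [ 0.5843 -0.2544  0.07  ]
blk [325.4 219.6] [316 213  20  14 211] [0.479  0.0223 0.07  ]
blk [384.7 303.7] [372 293  26  22 401] [0.5395 0.2744 0.07  ]
blk [499.5 308.4] [486 298  28  22 422] [0.3686 0.4055 0.07  ]
blk [360.3 328.8] [332 301  57  55 284] [0.6163 0.2885 0.07  ]
blk [ 70.  387.3] [ 43 353  48  56 236] [1.0798 0.099  0.07  ]
```

View pics/crop0.png

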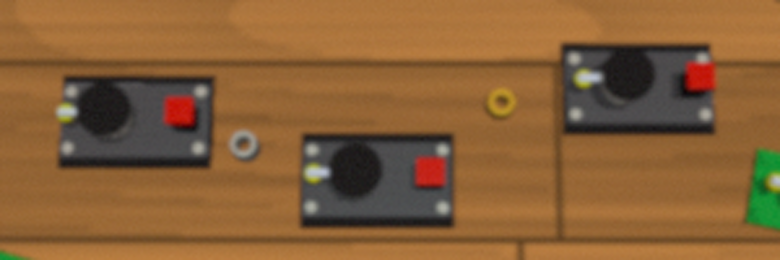

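Both views agree to a few mm. The pads come out near L (0.535,0.271), M (0.472,0.018) and R (0.571,-0.257), all at z=0.07. Each tag is 75 mm further along -y, which matches the description, and all are in reach. I'll shut the gripper, square it up and approach the left pad high.

```bash
python3 -m jog '0 -5 0 0 0 0 0; 0 -5 0 0 0 0 0; 0 -5 0 0 0 0 0; 0 0 0 -15 0 -15 0; 0 0 0 -20 0 -20 0' 40; python3 -m jog '0 0 0 -25 0 -25 0; 0 0 0 -25 0 -25 0; 0 0 0 -25 0 -25 0; 0 0 0 -25 0 -25 0; 0 0 0 -25 0 -25 0'; python3 -m jog '0 0 0 -25 0 -25 0; 0 0 0 -25 0 -25 0; 0 0 0 -25 0 -25 0; 0 0 0 -20 0 -20 0; 0 0 0 -15 0 -15 0'
```

```text
clock: 0.52
tcp_pos: [0.2062, 0.6181, 0.2304]
orientation: [-1.205, -1.212, 1.215]
contact_force: [-0.4, 0.2, -0.3]
grip_width: 0.0256
clock: 0.93
tcp_pos: [0.335, 0.4907, 0.231]
orientation: [-1.209, -1.209, 1.211]
contact_force: [0.0, 1.1, -0.2]
grip_width: 0.0002
clock: 1.35
tcp_pos: [0.4465, 0.3793, 0.231]
orientation: [-1.212, -1.207, 1.208]
contact_force: [0.2, -0.2, -0.5]
grip_width: 0.0
```

```bash
python3 -m jog '0 0 0 -27 0 -22 0; 0 0 0 -27 0 -22 0; 0 0 0 -27 0 -22 0; 0 0 0 -20 0 -16 0; 0 0 0 -7 0 -6 0'; python3 -m jog '0 0 0 0 20 0 0; 0 0 0 0 25 0 0; 0 0 0 0 25 0 0; 0 0 0 0 20 0 0; 0 0 0 0 0 0 0'
python3 - <<'E'
from h import *
from bench import r, imaging
o=r.get_obs(); print(o["tcp_pos"],o["contact_force"],R.from_rotvec(o["orientation"]).as_matrix().round(3))
f=imaging.grab_frame("wrist"); np.savez("w1.npz",**f); np.savez("w1o.npz",p=o["tcp_pos"],o=o["orientation"]); print(f["hand_eye"].round(3))
cv2.imwrite("pics/w1.png",cv2.cvtColor(f["color"],cv2.COLOR_RGB2BGR))
E
```

```text
clock: 1.77
tcp_pos: [0.5351, 0.2694, 0.231]
orientation: [-1.214, -1.205, 1.207]
contact_force: [0.4, -1.1, -0.5]
grip_width: 0.0002
clock: 2.18
tcp_pos: [0.529, 0.2739, 0.1369]
orientation: [-1.206, -1.204, 1.217]
contact_force: [-0.8, 0.1, -0.1]
grip_width: 0.0001
[0.52901873 0.27392474 0.13685062] [-0.79837064  0.12541513 -0.12666262] [[-0.002 -0.007 -1.   ]
 [ 1.    -0.004 -0.002]
 [-0.004 -1.     0.007]]
[[ 1.     0.001  0.     0.001]
 [ 0.     0.302 -0.953 -0.142]
 [-0.001  0.953  0.302  0.078]
 [ 0.     0.     0.     1.   ]]
```

View pics/w1.png

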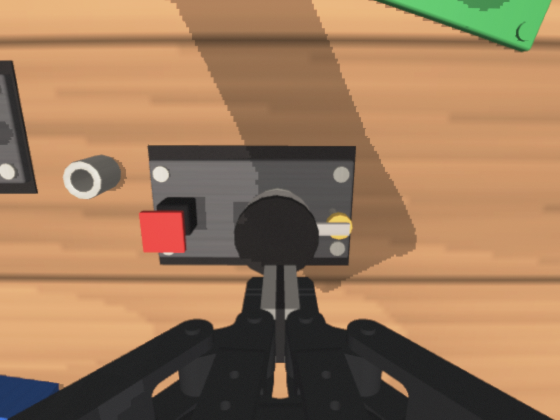

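The wrist view shows the left pad at about (277,232), the red tag at (163,231) and the telltale at (340,226). Next I'll measure the pad and tag in this view.

```bash
cat >> h.py <<'E'
def wT(o,f):
    T=np.eye(4);T[:3,:3]=R.from_rotvec(o["orientation"]).as_matrix();T[:3,3]=o["tcp_pos"];return T@f["hand_eye"]
def redtag(f,T,z=.06):
    hsv=cv2.cvtColor(f["color"],cv2.COLOR_RGB2HSV);H,S,V=[hsv[...,i].astype(int) for i in range(3)]
    m=(((H<6)|(H>174))&(S>200)&(V>170)).astype(np.uint8)
    k,l,st,c=cv2.connectedComponentsWithStats(m)
    for i in range(1,k):
        if st[i,4]>300: print("red",c[i].round(1),st[i],plane(f,c[i],z,T)[0].round(4))
E
python3 - <<'E'
from h import *
f=dict(np.load("w1.npz"));q=np.load("w1o.npz");o=dict(tcp_pos=q["p"],orientation=q["o"]);T=wT(o,f)
redtag(f,T)
# pad edges: left/right extremes, on row 232
row=f["color"][232].astype(int).sum(1); print([ (u,int(row[u])) for u in range(222,336,4)])
print(plane(f,[[235,232],[318,232],[277,190],[277,195]],.07,T).round(4))
E
```

```text
[(222, 337), (226, 338), (230, 336), (234, 189), (238, 121), (242, 123), (246, 122), (250, 122), (254, 120), (258, 123), (262, 122), (266, 122), (270, 123), (274, 116), (278, 123), (282, 119), (286, 117), (290, 118), (294, 117), (298, 115), (302, 121), (306, 115), (310, 120), (314, 121), (318, 270), (322, 605), (326, 606), (330, 608), (334, 607)]
[[0.5283 0.2468 0.07  ]
 [0.5282 0.2982 0.07  ]
 [0.5016 0.2728 0.07  ]
 [0.5046 0.2728 0.07  ]]
```

The left pad centre comes out at about (0.533, 0.2725), consistent with the first measurement. Descending to just above it.

```bash
python3 -m jog '0 0 0 -2 15 -4 0; 0 0 0 0 20 0 0; 0 0 0 0 15 0 0; 0 0 0 0 6 0 0; 0 0 0 0 0 0 0'; python3 -m jog '0 0 0 0 0 0 0; 0 0 0 0 0 0 0; 0 0 0 0 0 0 0; 0 0 0 0 0 0 0; 0 0 0 0 0 0 0'
```

```text
clock: 2.65
tcp_pos: [0.536, 0.2729, 0.0852]
orientation: [-1.208, -1.209, 1.211]
contact_force: [-0.0, 0.7, 0.2]
grip_width: -0.0001
clock: 3.07
tcp_pos: [0.5367, 0.2728, 0.086]
orientation: [-1.209, -1.211, 1.209]
contact_force: [0.4, -1.0, -0.9]
grip_width: -0.0
```

```bash
python3 -m jog '0 0 0 0 5 0 0; 0 0 0 0 5 0 0; 0 0 0 0 2 0 0; 0 0 0 0 0 0 0; 0 0 0 0 0 0 0';for i in 1; do python3 -m jog '0 0 0 0 2 0 0; 0 0 0 0 2 0 0; 0 0 0 0 2 0 0; 0 0 0 0 0 0 0; 0 0 0 0 0 0 0'; done;  python3 -m jog '0 0 0 0 2 0 0; 0 0 0 0 2 0 0; 0 0 0 0 0 0 0; 0 0 0 0 0 0 0; 0 0 0 0 0 0 0';
```

```text
clock: 3.48
tcp_pos: [0.5362, 0.2724, 0.0729]
orientation: [-1.209, -1.209, 1.211]
contact_force: [-0.4, 1.0, -0.3]
grip_width: 0.0002
clock: 3.9
tcp_pos: [0.5367, 0.2726, 0.0676]
orientation: [-1.209, -1.21, 1.209]
contact_force: [-0.0, 0.1, 3.3]
grip_width: 0.0002
clock: 4.32
tcp_pos: [0.5367, 0.2727, 0.0639]
orientation: [-1.209, -1.211, 1.209]
contact_force: [-1.4, -0.1, 7.9]
grip_width: 0.0004
```

```bash
python3 -m jog '0 0 0 0 2 0 0; 0 0 0 0 0.5 0 0; 0 0 0 0 0 0 0; 0 0 0 0 0 0 0; 0 0 0 0 0 0 0'; python3 -m jog '0 0 0 0 0 0 0; 0 0 0 0 0 0 0; 0 0 0 0 0 0 0; 0 0 0 0 0 0 0; 0 0 0 0 0 0 0'
python3 - <<'E'
from h import *
from bench import r, imaging
o=r.get_obs(); print(o["tcp_pos"],o["contact_force"])
f=imaging.grab_frame("wrist");T=wT(o,f);redtag(f,T)
cv2.imwrite("pics/w2.png",cv2.cvtColor(f["color"],cv2.COLOR_RGB2BGR))
E
```

```text
clock: 4.73
tcp_pos: [0.5367, 0.2727, 0.0617]
orientation: [-1.209, -1.21, 1.209]
contact_force: [-2.5, -0.7, 9.5]
grip_width: 0.0004
clock: 5.15
tcp_pos: [0.5367, 0.2727, 0.0617]
orientation: [-1.209, -1.211, 1.209]
contact_force: [-2.3, -1.1, 9.5]
grip_width: -0.0002
[0.53670605 0.27268522 0.06169906] [-2.3180355  -1.11332967  9.51380276]
```

View pics/w2.png

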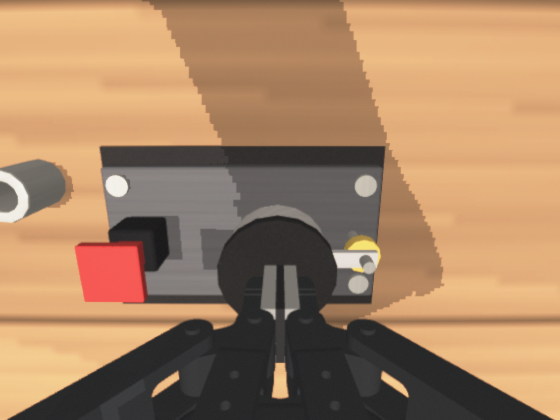

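Left pad: about 9.5 N at 8.3 mm, which looks like the middle spring. The picture shows its tag still up at (110,272) and the ear down on the telltale at (363,255). Retracting and going to the middle pad.

```bash
python3 -m jog '0 0 0 0 -5 0 0; 0 0 0 0 -15 0 0; 0 0 0 0 -20 0 0; 0 0 0 0 -20 0 0; 0 0 0 -15 0 4 0'; python3 -m jog '0 0 0 -30 0 8 0; 0 0 0 -30 0 8 0; 0 0 0 -30 0 8 0; 0 0 0 -30 0 8 0; 0 0 0 -30 0 8 0';python3 -m jog '0 0 0 -30 0 8 0; 0 0 0 -30 0 8 0; 0 0 0 -22 0 5 0; 0 0 0 -7 0 0 0; 0 0 0 0 0 0 0'
python3 - <<'E'
from h import *
from bench import r, imaging
o=r.get_obs(); print(o["tcp_pos"],o["contact_force"])
f=imaging.grab_frame("wrist");T=wT(o,f);redtag(f,T)
cv2.imwrite("pics/w3.png",cv2.cvtColor(f["color"],cv2.COLOR_RGB2BGR))
E
```

```text
clock: 5.62
tcp_pos: [0.5346, 0.2618, 0.1243]
orientation: [-1.207, -1.219, 1.206]
contact_force: [1.6, 1.3, -0.2]
grip_width: -0.0002
clock: 6.03
tcp_pos: [0.4912, 0.1055, 0.1201]
orientation: [-1.208, -1.209, 1.211]
contact_force: [0.4, -0.8, 0.1]
grip_width: -0.0
clock: 6.45
tcp_pos: [0.4709, 0.0161, 0.1204]
orientation: [-1.211, -1.206, 1.208]
contact_force: [1.3, 0.1, -0.2]
grip_width: -0.0
[0.47085885 0.0160959  0.12043563] [ 1.25117715  0.06339624 -0.16492331]
```

View pics/w3.png

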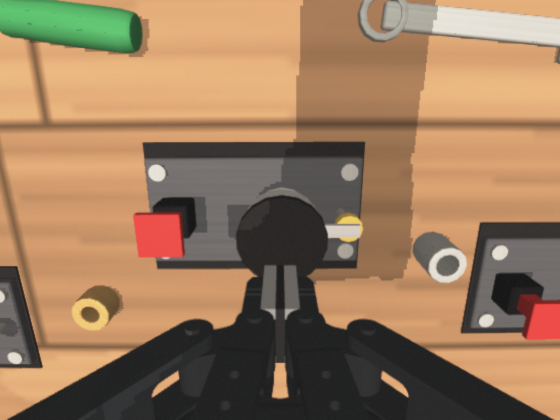

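The gripper is over the middle pad: pad centre about (282,238), fingers at column 281. Descending.

```bash
python3 -m jog '0 0 0 0 12 0 0; 0 0 0 0 15 0 0; 0 0 0 0 13 0 0; 0 0 0 0 7 0 0; 0 0 0 0 0 0 0'; python3 -m jog '0 0 0 0 0 0 0; 0 0 0 0 0 0 0; 0 0 0 0 0 0 0; 0 0 0 0 0 0 0; 0 0 0 0 0 0 0'
```

```text
clock: 6.92
tcp_pos: [0.4709, 0.0199, 0.0723]
orientation: [-1.206, -1.21, 1.213]
contact_force: [0.4, -0.3, 0.3]
grip_width: -0.0002
clock: 7.33
tcp_pos: [0.472, 0.0186, 0.0743]
orientation: [-1.209, -1.211, 1.209]
contact_force: [0.4, -0.7, -0.5]
grip_width: 0.0002
```

```bash
python3 -m jog '0 0 0 0 2 0 0; 0 0 0 0 2 0 0; 0 0 0 0 2 0 0; 0 0 0 0 1 0 0; 0 0 0 0 0 0 0'; python3 -m jog '0 0 0 0 1 0 0; 0 0 0 0 1 0 0; 0 0 0 0 0 0 0; 0 0 0 0 0 0 0; 0 0 0 0 0 0 0'
```

```text
clock: 7.75
tcp_pos: [0.4719, 0.0185, 0.0669]
orientation: [-1.209, -1.21, 1.21]
contact_force: [-0.6, 0.6, 7.7]
grip_width: 0.0002
clock: 8.17
tcp_pos: [0.4719, 0.0185, 0.0653]
orientation: [-1.209, -1.21, 1.209]
contact_force: [-2.3, -0.1, 9.3]
grip_width: 0.0001
```

```bash
python3 -m jog '0 0 0 0 2 0 0; 0 0 0 0 1 0 0; 0 0 0 0 0.7 0 0; 0 0 0 0 0 0 0; 0 0 0 0 0 0 0'; python3 -m jog '0 0 0 0 0 0 0; 0 0 0 0 0 0 0; 0 0 0 0 0 0 0; 0 0 0 0 0 0 0; 0 0 0 0 0 0 0'
```

```text
clock: 8.58
tcp_pos: [0.4719, 0.0185, 0.062]
orientation: [-1.209, -1.21, 1.209]
contact_force: [-3.9, 0.4, 15.5]
grip_width: 0.0002
clock: 9.0
tcp_pos: [0.472, 0.0185, 0.062]
orientation: [-1.209, -1.21, 1.209]
contact_force: [-3.7, -0.7, 15.7]
grip_width: -0.0
```

Middle pad: 15.7 N at 8 mm, the stiffest. Now the right pad.

```bash
python3 -m jog '0 0 0 0 -5 0 0; 0 0 0 0 -15 0 0; 0 0 0 0 -20 0 0; 0 0 0 0 -20 0 0; 0 0 0 -14 0 -5 0'; python3 -m jog '0 0 0 -30 0 -11 0; 0 0 0 -30 0 -11 0; 0 0 0 -30 0 -11 0; 0 0 0 -30 0 -11 0; 0 0 0 -30 0 -11 0';python3 -m jog '0 0 0 -30 0 -11 0; 0 0 0 -30 0 -11 0; 0 0 0 -30 0 -11 0; 0 0 0 -15 0 -5 0; 0 0 0 -6 0 -1 0'
python3 - <<'E'
from h import *
from bench import r, imaging
o=r.get_obs(); print(o["tcp_pos"],o["contact_force"])
f=imaging.grab_frame("wrist");T=wT(o,f);redtag(f,T)
cv2.imwrite("pics/w4.png",cv2.cvtColor(f["color"],cv2.COLOR_RGB2BGR))
E
```

```text
clock: 9.42
tcp_pos: [0.4781, 0.0069, 0.1238]
orientation: [-1.209, -1.216, 1.209]
contact_force: [1.2, 0.5, 0.0]
grip_width: 0.0002
clock: 9.83
tcp_pos: [0.5319, -0.1469, 0.1208]
orientation: [-1.208, -1.21, 1.21]
contact_force: [0.3, 0.6, -0.6]
grip_width: 0.0001
clock: 10.25
tcp_pos: [0.5709, -0.2602, 0.1207]
orientation: [-1.212, -1.206, 1.208]
contact_force: [0.0, 0.6, 0.4]
grip_width: 0.0003
[ 0.57090871 -0.26019867  0.12069296] [0.02269127 0.55131469 0.35357011]
```

View pics/w4.png

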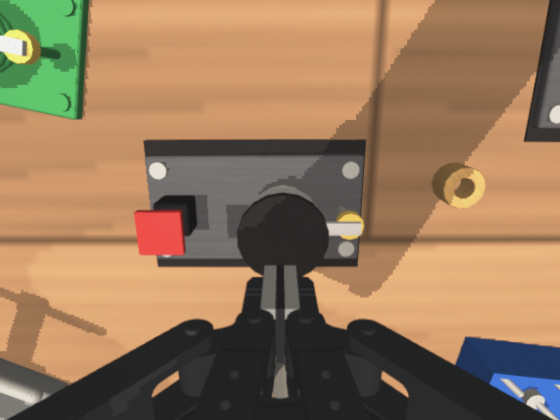

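The gripper is over the right pad: pad centre about (283,235), fingers at column 281. Descending.

```bash
python3 -m jog '0 0 0 0 12 0 0; 0 0 0 0 15 0 0; 0 0 0 0 13 0 0; 0 0 0 0 7 0 0; 0 0 0 0 0 0 0'; python3 -m jog '0 0 0 0 0 0 0; 0 0 0 0 0 0 0; 0 0 0 0 0 0 0; 0 0 0 0 0 0 0; 0 0 0 0 0 0 0';  python3 -m jog '0 0 0 0 2 0 0; 0 0 0 0 2 0 0; 0 0 0 0 2 0 0; 0 0 0 0 1 0 0; 0 0 0 0 0 0 0'
```

```text
clock: 10.72
tcp_pos: [0.5694, -0.2543, 0.0716]
orientation: [-1.203, -1.209, 1.212]
contact_force: [1.0, -0.7, 0.2]
grip_width: 0.0003
clock: 11.13
tcp_pos: [0.5713, -0.2566, 0.0747]
orientation: [-1.21, -1.21, 1.21]
contact_force: [0.4, 0.2, -0.1]
grip_width: 0.0
clock: 11.55
tcp_pos: [0.5712, -0.2565, 0.0671]
orientation: [-1.209, -1.21, 1.21]
contact_force: [-0.5, 0.0, 2.4]
grip_width: -0.0
```

```bash
python3 -m jog '0 0 0 0 2 0 0; 0 0 0 0 2 0 0; 0 0 0 0 1 0 0; 0 0 0 0 0 0 0; 0 0 0 0 0 0 0'; python3 -m jog '0 0 0 0 0 0 0; 0 0 0 0 0 0 0; 0 0 0 0 0 0 0; 0 0 0 0 0 0 0; 0 0 0 0 0 0 0'
```

```text
clock: 11.97
tcp_pos: [0.5711, -0.2565, 0.0622]
orientation: [-1.209, -1.21, 1.21]
contact_force: [-0.3, 0.3, 4.7]
grip_width: -0.0
clock: 12.38
tcp_pos: [0.5711, -0.2565, 0.0622]
orientation: [-1.209, -1.21, 1.21]
contact_force: [1.2, 0.2, 4.5]
grip_width: 0.0001
```

Right pad: 4.6 N at 7.8 mm, the softest (left 9.5 N, middle 15.7 N). I'll lift off and check that the telltale moved before pushing its tag.

```bash
python3 -m jog '0 0 0 0 -5 0 0; 0 0 0 0 -15 0 0; 0 0 0 0 -20 0 0; 0 0 0 -15 -18 0 0; 0 0 0 -20 0 0 0';python3 -m jog '0 0 0 -20 0 0 0; 0 0 0 -15 0 0 0; 0 0 0 -5 0 0 0; 0 0 0 0 0 0 0; 0 0 0 0 0 0 0'
python3 - <<'E'
from h import *
from bench import r, imaging
o=r.get_obs(); print(o["tcp_pos"],o["contact_force"])
f=imaging.grab_frame("wrist");T=wT(o,f);redtag(f,T)
np.savez("w5.npz",T=T,**f)
cv2.imwrite("pics/w5.png",cv2.cvtColor(f["color"],cv2.COLOR_RGB2BGR))
g=imaging.grab_frame("scene"); a=cv2.cvtColor(g["color"],cv2.COLOR_RGB2BGR)[130:360,190:430]
cv2.imwrite("pics/s5.png",cv2.resize(a,(600,575),interpolation=cv2.INTER_CUBIC))
E
```

```text
clock: 12.8
tcp_pos: [0.5729, -0.29, 0.1232]
orientation: [-1.209, -1.215, 1.211]
contact_force: [1.5, -0.8, 0.4]
grip_width: 0.0
clock: 13.22
tcp_pos: [0.5707, -0.3304, 0.1194]
orientation: [-1.207, -1.21, 1.21]
contact_force: [0.2, 0.5, -0.4]
grip_width: -0.0001
[ 0.5707067  -0.33039875  0.11936475] [ 0.15793855  0.46413649 -0.43557621]
```

View pics/w5.png

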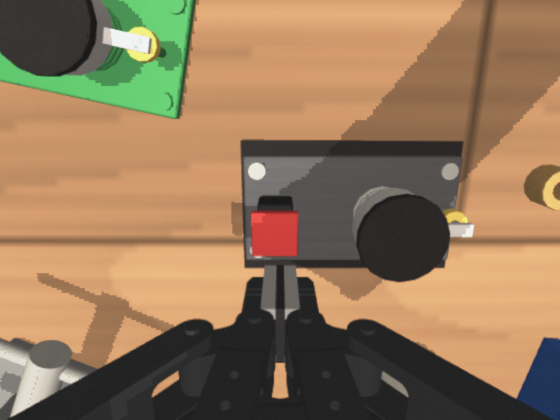

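View pics/s5.png

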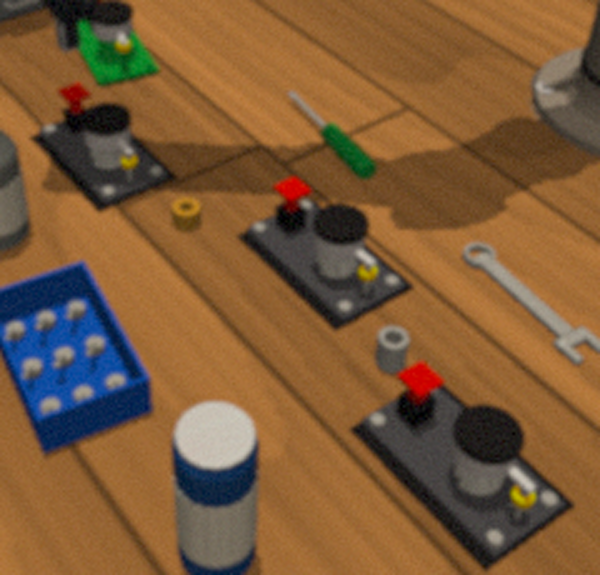

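All three pads are up and each sleeve shows a gap under its ear. Next I'll check the right tag's position (274,234) in this view.

```bash
python3 - <<'E'
from h import *
f=dict(np.load("w5.npz"));T=f["T"]
print(plane(f,[[274.5,234],[251,234],[298,234],[274,212],[274,256]],.06,T).round(4))
E
```

```text
[[ 0.5688 -0.3326  0.06  ]
 [ 0.5688 -0.3467  0.06  ]
 [ 0.5688 -0.3185  0.06  ]
 [ 0.555  -0.3328  0.06  ]
 [ 0.5831 -0.333   0.06  ]]
```

The tag measures 28x28 mm at (0.569,-0.333), within 2 mm of expected. Descending on it.

```bash
python3 -m jog '0 0 0 -2 12 2 0; 0 0 0 0 15 0 0; 0 0 0 0 15 0 0; 0 0 0 0 8 0 0; 0 0 0 0 0 0 0'; python3 -m jog '0 0 0 0 0 0 0; 0 0 0 0 0 0 0; 0 0 0 0 0 0 0; 0 0 0 0 3 0 0; 0 0 0 0 3 0 0';  python3 -m jog '0 0 0 0 3 0 0; 0 0 0 0 3 0 0; 0 0 0 0 3 0 0; 0 0 0 0 3 0 0; 0 0 0 0 0 0 0'
```

```text
clock: 13.73
tcp_pos: [0.5675, -0.3319, 0.0673]
orientation: [-1.204, -1.209, 1.211]
contact_force: [-0.4, 0.2, 0.4]
grip_width: -0.0005
clock: 14.15
tcp_pos: [0.5695, -0.3337, 0.0647]
orientation: [-1.21, -1.211, 1.21]
contact_force: [0.3, -0.2, -0.2]
grip_width: 0.0001
clock: 14.57
tcp_pos: [0.569, -0.3333, 0.0515]
orientation: [-1.208, -1.21, 1.21]
contact_force: [-0.2, 0.7, -0.3]
grip_width: -0.0001
```

There's no residual force at z 0.0515. Looking before going on.

```bash
python3 - <<'E'
from h import *
from bench import r, imaging
o=r.get_obs(); print(o["tcp_pos"],o["contact_force"])
f=imaging.grab_frame("wrist")
cv2.imwrite("pics/w6.png",cv2.cvtColor(f["color"],cv2.COLOR_RGB2BGR))
E
```

```text
[ 0.56896825 -0.33332157  0.05149575] [-0.24668397  0.69378678 -0.31117188]
```

View pics/w6.png

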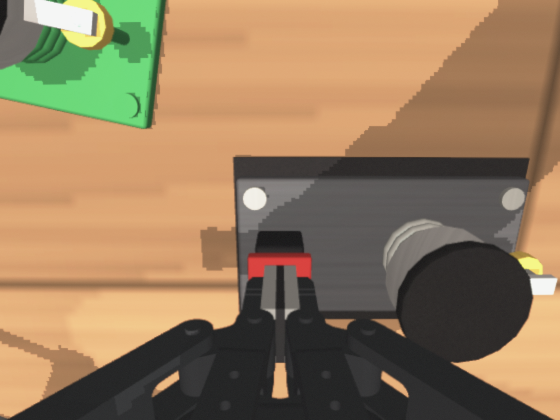

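The fingertips are on the tag (red around them at (280,265)), and it's going down with them. Continuing.

```bash
python3 -m jog '0 0 0 0 3 0 0; 0 0 0 0 3 0 0; 0 0 0 0 2 0 0; 0 0 0 0 2 0 0; 0 0 0 0 0 0 0'; python3 -m jog '0 0 0 0 1 0 0; 0 0 0 0 1 0 0; 0 0 0 0 0 0 0; 0 0 0 0 0 0 0; 0 0 0 0 0 0 0'
```

```text
clock: 15.03
tcp_pos: [0.5689, -0.3334, 0.0416]
orientation: [-1.209, -1.21, 1.21]
contact_force: [0.5, -0.4, 0.3]
grip_width: 0.0001
clock: 15.45
tcp_pos: [0.569, -0.3334, 0.0402]
orientation: [-1.209, -1.21, 1.21]
contact_force: [-1.7, 0.6, 3.8]
grip_width: 0.0001
```

```bash
python3 -m jog '0 0 0 0 1 0 0; 0 0 0 0 0.5 0 0; 0 0 0 0 0 0 0; 0 0 0 0 0 0 0; 0 0 0 0 0 0 0'; python3 -m jog '0 0 0 0 -3 0 0; 0 0 0 0 -10 0 0; 0 0 0 0 -20 0 0; 0 0 0 0 -25 0 0; 0 0 0 0 -25 0 0';python3 -m jog '0 0 0 0 -25 0 0; 0 0 0 0 -25 15 0; 0 0 0 0 0 25 0; 0 0 0 0 0 15 0; 0 0 0 0 0 0 0'
python3 - <<'E'
from h import *
from bench import r, imaging
o=r.get_obs(); print(o["tcp_pos"],o["contact_force"])
for n in ["wrist","scene","top"]:
    f=imaging.grab_frame(n); np.savez(n+"7.npz",**f)
    a=cv2.cvtColor(f["color"],cv2.COLOR_RGB2BGR)
    if n=="scene":a=cv2.resize(a[130:360,190:430],(600,575),interpolation=cv2.INTER_CUBIC)
    cv2.imwrite(f"pics/{n}7.png",a)
E
```

```text
clock: 15.87
tcp_pos: [0.569, -0.3335, 0.04]
orientation: [-1.209, -1.21, 1.209]
contact_force: [-4.9, 2.8, 15.0]
grip_width: -0.0002
clock: 16.28
tcp_pos: [0.5686, -0.3332, 0.1222]
orientation: [-1.208, -1.209, 1.21]
contact_force: [-0.0, -0.4, 0.6]
grip_width: 0.0002
clock: 16.7
tcp_pos: [0.5106, -0.3346, 0.1724]
orientation: [-1.21, -1.207, 1.208]
contact_force: [-0.1, 0.3, 0.3]
grip_width: 0.0003
[ 0.51062769 -0.33464178  0.17243776] [-0.10913785  0.29841774  0.31516307]
```

View pics/wrist7.png

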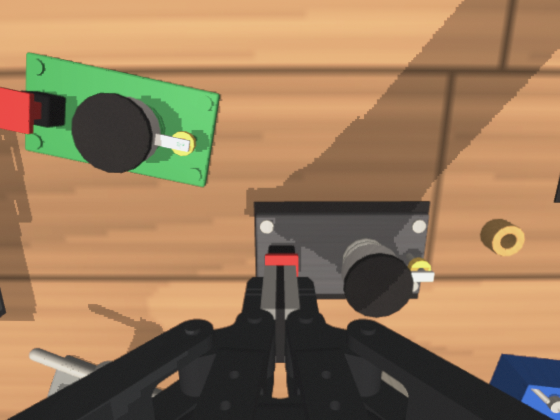

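View pics/scene7.png

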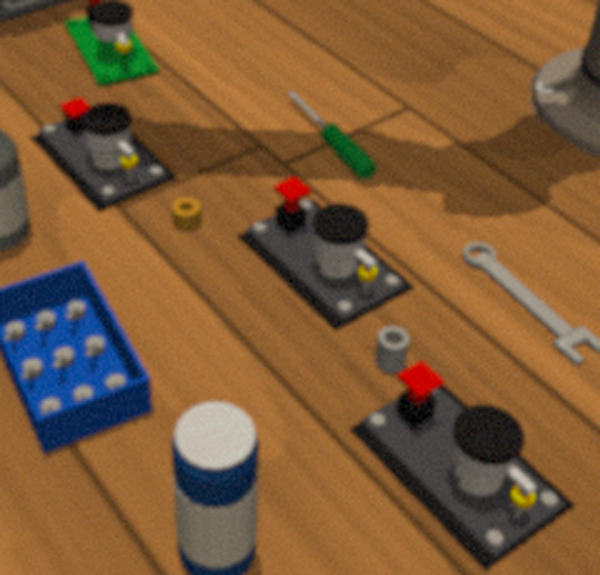

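View pics/top7.png

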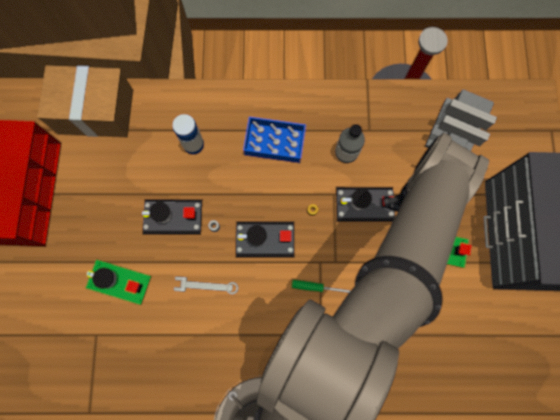

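The right tag sits on its guide, at (75,107) in the scene crop. The left and middle tags are up, all the pads have sprung back, and the loose things are at the same pixels as before. The arm is clear, with zero force on it.

```bash
python3 -c "
from bench import r
print(r.hand_in()); print(r.get_obs()['clock'])"
```

```text
the job is handed in; nothing more can be done
None
the job is handed in; nothing more can be done
```

I pressed all three pads about 8 mm, and the right mount turned out to be the softest. I then pushed its tag fully down, backed the arm clear and handed the job in at about 17 s of the 56 s allowed. The hand-in gives no verdict.

| Mount | Depth pressed | Force at that depth |
|---|---|---|
| Left | 8.3 mm | 9.5 N |
| Middle | 8.0 mm | 15.7 N |
| Right | 7.8 mm | 4.6 N |

- **Right tag:** it bottomed with the fingertips at z = 0.040 m, where the force rose to 15 N.
- **Final pictures:** the right tag is on its guide and the other two tags are up. All the pads have sprung back. The loose things look unmoved, and the green look-alikes were not touched.
- **Disagreement:** part-way down (z = 0.0515 and 0.0416 m) the force read near zero, not the roughly 3 N of friction expected. Those readings came when the arm had stopped or nearly stopped, and the wrist picture at 0.0515 m showed the fingertips on the tag.
- **Less certain:** I judged the telltales by eye from the gap under each ear and from the depth pressed. I did not measure them directly.

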